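# Release the ratchet pawl and lower the hold-down arm

## Robot

A 6-joint arm with a two-finger parallel gripper is mounted at the origin on a cart in front of the work surface, level with it; the furniture and walls round the work are solid. World frame = base frame: x ahead of the robot, y to its left, z up, the work surface at z = 0. Lengths are in m, angles in rad, forces in N, time in s.
With the tool pointing down it reaches from about 0.325 to 0.875 m from the base axis. Payload 4.4 kg.
Tool frame: the origin (TCP) lies on the mounting face of the last link; the fingertips stand 173 mm ahead of it and the grasp point (between the pads) lies 155 mm ahead of it; z points along the fingers, y is the direction in which the jaws open and shut (so a half turn about z gives the same grasp; the last joint's range is limited). The gripper opens to 85 mm and grips with 20 to 120 N. Pads are 22 mm wide; open, the fingers measure 114 mm over their backs; the gripper's body (76 mm by 85 mm) begins 54 mm behind the grasp point. The pads swing forward as they close: fully open they stand 13 mm farther back than shut.
Start: joints at [1.177, 0.207, 1.542, -0, 1.393, -0.15], TCP at [0.139, 0.558, 0.405] pointing down, gripper open.
Joint ranges: [-2.73, 2.73], [-0.86, 2.22], [0.23, 2.46], [-1.11, 4.25], [0.08, 2.63], [-2.82, 2.82]. Speed limits (rad/s): [2.79, 2.79, 3.14, 3.14, 3.14, 3.14].

## Interface

Orientations are given as a rotation vector (axis times angle).
In Python, from rig import robot gives the robot as it stands. The module is installed in compiled form; this text tells all that it offers.
- The arm moves only by the tool apply_moves, never from a script. Its arguments are lists of equal length, an entry for each row: "linear": the shift along the tool's x, y, z in mm, a list of three; "rot": the turn, a rotation vector about the tool's x, y, z in degrees, a list of three. A call has 1 to 12 rows; each row is the pose to reach, as a shift and turn from the pose commanded when the call began, along the tool's axes at that moment; what a row does not reach only later rows make up. A row lasts 1/12 s, in which the tool goes at most 41.7 mm and 7.16 degrees, less where a joint would pass 70% of its speed; a pose out of reach is approached as far as the arm can. A call with a gripper value outside its range is refused whole. "jaw" is the finger opening in mm, from 0 to 85.4, set as the call begins (left out, the last holds). The fingers move at their own pace and stop on an object; "force" is the grip in N (left out, the last holds). Time passes only in rows, so rows that repeat a pose let the fingers close. It gives the time, the measured TCP pose, the force and the opening at its end, in the units of the state.
- robot.read_state(): the state, without advancing time (a new reading comes with each control period).
- robot.read_camera(name): name is "scene" or "top" or "wrist"; returns a dict with "pixels" (384x512x3 uint8, red, green, blue), "intrinsics" (3x3 intrinsics, pixels), "R" (3x3) and "t" (3): a world point X has camera coordinates R X + t; the wrist camera has in their place "tool_from_camera" (4x4, takes a point from camera to tool coordinates, whose origin is the TCP and whose axes are the flange's). Camera axes: x right, y down, z forward; pixel columns grow to the right and rows downward; lengths in m; the calibration is good to about 2 mm. A picture is of the moment at which its call begins: read the wrist's pose just before it. There is no depth.
- robot.finish_job(): hands the job in, once; it reports no verdict.
The state is a dict: "time": time; "joint_pos": joint angles; "joint_vel": joint speeds; "joint_torque": joint torques, N m; "ee_pos": TCP position; "tcp_rot": TCP orientation; "ft_force": force on the tool from outside, world axes, zero at the start; "ft_torque": the same for the moment, N m; "finger_gap": opening from 0.0 (shut) to 1.0 (fully open).
Only numpy, scipy, OpenCV 4.12 (cv2) and the standard library are available. Lean on these libraries where they do the work, as an engineer would, in place of code of your own. Each camera call takes 0.05 s, during which the arm holds its last target.

## Task

Lower the clamp fixture's raised hold-down arm onto the heater insert lying in its nest: first press the pawl's tail right down so that its hook swings clear of the ratchet teeth, then push the arm fully down by its black pad until its foot sits on the insert. Do not force the arm against the teeth, leave the pawl released and the arm down, lift nothing, and leave the insert and the small things standing round the fixture where they are.

Things in the scene. Friction and masses are not known exactly. Their poses are not given: they have to be found in the camera images.
- fixture: Fixed clamp fixture: aluminium base plate 220 x 100 x 12 mm standing on the worktop, with the nest at one end, grey hinge cheeks near the middle (36 mm apart outside to outside plus 4 mm of pin at each side, top 85 mm above the worktop) and the pawl at the other end. Origin: centre of the plate's underside. Its x axis runs along the plate from the nest end (-x) to the pawl end (+x), z up. Its yaw differs from start to start.
- hold_arm (a joint): Hinge of the hold-down arm, rad: 0 = raised 0.80 rad (46 deg) above level, 0.80 = level, fully down, foot resting on the insert. It starts between 0 and 0.04. The hinge is stiff (about 0.5 N m), so the arm stays where it is left; about 4 N on the pad moves it once the pawl is free. With the pawl in mesh it stops against a tooth at about 0.07.
- pawl (a joint): Pivot of the pawl, rad: 0 = hook in the teeth (the start), 0.35 = end stop with the hook swung right out. The hook is clear of the teeth beyond about 0.15; beyond 0.20 counts as released. Stiff pivot without a spring (about 0.15 N m, 2 to 3 N on the tail): it stays where it is left.
- clamp_hinge (a point): Axis of the hold-down arm, at fixture x = +15 mm, 70 mm above the worktop. The axis runs along the fixture's y axis; the arm points from it towards the fixture's -x end, upward at first.
- clamp_pad (a point): Where to push the arm: middle of the upper face of the black plastic push pad at the arm's free end (pad 54 mm along the arm, 30 mm wide, 16 mm thick). The point lies 140 mm along the arm from the hinge axis and 8 mm above its centre line, on the fixture's middle plane; about 171 mm above the worktop when raised, 78 mm when down. A steel spindle with a rubber foot of 18 mm hangs from the arm at 85 mm from the hinge axis.
- pawl_pivot (a point): Axis of the pawl, at fixture x = +58 mm, 25 mm above the worktop, along the fixture's y axis. The hook stands up from it to the toothed wheel on the arm; the tail slopes up from it towards the fixture's +x end.
- pawl_tail (a point): Where to press the pawl: middle of the upper face of the black plastic pad on the pawl's tail (30 mm along x, 32 mm wide, 7 mm thick). It lies 70 mm along +x from the pawl's pivot and 26 mm above it at the start (51 mm above the worktop); pressed right down to the end stop it sinks 26 mm, to 25 mm above the worktop, and moves 5 mm towards the fixture's +x.
- insert: Copper heater insert, a solid block 38 x 68 x 16 mm (18 mm over its screw heads), 0.36 kg, lying loose in the nest between low steel ledges, centred at fixture x = -70 mm. Origin: centre of its underside, 12 mm above the worktop, long side along the fixture's y.
- vial_a: Small vial with a grey cap, 13 mm across, 41 mm high, standing loose beside the fixture. Origin: centre of its underside. Leave it alone.
- vial_b: Small vial with a white cap, 13 mm across, 41 mm high, standing loose beside the fixture. Origin: centre of its underside. Leave it alone.
- waffle: Black die tray 51 x 51 x 8 mm lying loose beside the fixture. Origin: centre of its underside. Leave it alone.
- tweezers: Fine tweezers, 125 mm long (along their y), 18 mm wide, 10 mm high, lying loose beside the fixture. Origin: centre of the underside. Leave them alone.
- loupe: Folding loupe 52 x 30 x 16 mm lying loose beside the fixture. Origin: centre of its underside. Leave it alone.
Mind the look-alikes: they are no part of the job. What is shaped like the insert but purple, turquoise or yellow is not meant.

How it is judged:
On the way, in this order (a step that is already met when the one before it is completed fails the run):
1. the pawl is pressed free while the arm is still raised (value of joint pawl above 0.2 rad and value of joint hold_arm below 0.14 rad), for 0.2 s.
2. the arm is pushed fully down, the pawl still free (value of joint hold_arm above 0.76 rad and value of joint pawl above 0.2 rad), for 0.2 s.
At the end, for the whole second after the job is handed in: The arm is down within 0.04 rad of its end (joint above 0.76) and at rest, the pawl is released (joint above 0.20), and the insert lies flat in its nest within 5 mm of the nest's centre (all of step 2 and not (velocity of joint hold_arm above 0.05 rad/s) and x of insert in the frame of fixture between -0.075 and -0.065 m and y of insert in the frame of fixture between -0.005 and 0.005 m and height (world z) of insert below 0.016 m and angle between insert's own z axis and vertical below 0.05 rad); the robot touches nothing.
It fails at once if the arm is forced past the teeth with the pawl in mesh (value of joint hold_arm above 0.16 rad and value of joint pawl below 0.12 rad).
It fails at once if the arm is pushed hard (over 30 N) against the teeth with the pawl in mesh (contact force between any of the arm, the fingers and hold_arm above 30 N and value of joint pawl below 0.12 rad).
It fails at once if the insert is lifted or shifted out of its nest (distance of insert from where it was at the start of the episode above 0.008 m or height (world z) of insert above 0.017 m).
It fails at once if a thing beside the fixture is moved (over 15 mm), lifted or knocked over (distance of any of vial_a, vial_b, waffle, tweezers, loupe from where it was at the start of the episode above 0.015 m or angle between any of vial_a, vial_b, waffle, tweezers, loupe's own z axis and vertical above 0.4 rad).
It also fails if it takes over 40 s, if anything falls off the work surface, if the arm or the gripper's body presses on something with over 40 N, if the wrist force passes 120 N, or if a joint passes its speed limit or range.

## Working session

There is one attempt and no reset: what is moved stays moved. The work goes in short steps, Python scripts to look and compute and a tool call to move; the robot and the scene stay as the last step left them, time stands still between calls to the robot, and variables do not carry over. Pictures are saved under pics/ and viewed, and the job is handed in when it is done.

Besides the shell and the picture viewer there is one more tool, called by a JSON object that holds its "fn" and its "kwargs", one argument or row to a line. apply_moves: Moves the arm, as the interface text tells. Its arguments: {"type":"object","properties":{"linear":{"type":"array"},"rot":{"type":"array"},"jaw":{"type":"number"},"force":{"type":"number"}},"required":["linear","rot"]}

```bash
mkdir -p pics
python3 - <<'E'
from rig import robot
import cv2,pickle
s=robot.read_state();print(s)
d={}
for n in("scene","top","wrist"):
    c=robot.read_camera(n);d[n]=c
    cv2.imwrite(f"pics/{n}0.png",c["pixels"][:,:,::-1])
pickle.dump((s,d),open("c0.pkl","wb"))
E
```

```text
{'time': 0.0, 'joint_pos': array([ 1.17648788e+00,  2.07448407e-01,  1.54298423e+00,  1.05585036e-05,
        1.39354222e+00, -1.50526396e-01]), 'joint_vel': array([1.47910541e-03, 1.98087470e-03, 4.43460761e-04, 2.78808087e-06,
       3.02324472e-03, 1.11218412e-03]), 'joint_torque': array([-5.67990583e-05, -3.83020592e+01, -2.91598946e+01, -2.15314926e-04,
        1.04826421e-02,  8.34835667e-08]), 'ee_pos': array([0.13866856, 0.55764132, 0.40349482]), 'tcp_rot': array([-0.38190794, -3.11763501,  0.00359883]), 'ft_force': array([0.50820136, 0.20273735, 0.74468927]), 'ft_torque': array([ 0.02808876, -0.00083672,  0.00854502]), 'finger_gap': 1.005452430820929}
```

View pics/scene0.png

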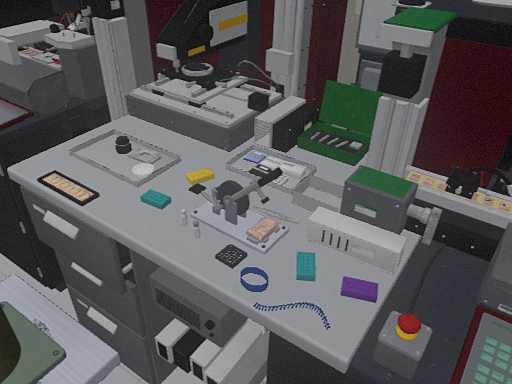

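View pics/top0.png

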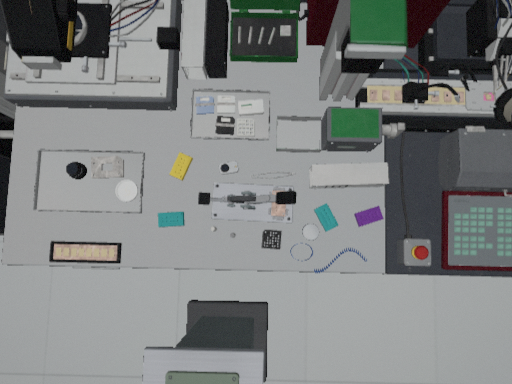

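View pics/wrist0.png

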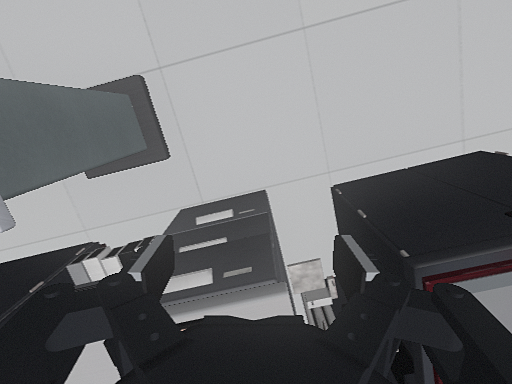

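```bash
cat > h.py <<'E'
import numpy as np,cv2
def ray(c,uv,z):
    K=c["intrinsics"];R=c["R"];t=np.array(c["t"]).ravel()
    d=R.T@np.linalg.solve(K,np.array([uv[0],uv[1],1.]));o=-R.T@t
    return o+d*(z-o[2])/d[2]
def proj(c,X):
    p=c["R"]@np.array(X)+np.array(c["t"]).ravel();q=c["intrinsics"]@p;return q[:2]/q[2]
E
python3 - <<'E'
import pickle,cv2,numpy as np
from h import *
s,d=pickle.load(open("c0.pkl","rb"))
np.set_printoptions(precision=4,suppress=True)
for n in("scene","top"):
    c=d[n];print(n,c["intrinsics"],-c["R"].T@np.ravel(c["t"]))
c=d["top"]
print(proj(c,[0,0,0]),proj(c,[.3,0,0]),proj(c,[0,.3,0]),proj(c,s["ee_pos"]))
for uv in[(212,203),(292,203),(204,198),(286,198)]:print(uv,ray(c,uv,.012))
print(d["wrist"]["tool_from_camera"])
cv2.imwrite("pics/top0z.png",cv2.resize(c["pixels"][165:255,190:330,::-1],None,fx=5.5,fy=5.5,interpolation=cv2.INTER_CUBIC))
cv2.imwrite("pics/sc0z.png",cv2.resize(d["scene"]["pixels"][160:275,165:305,::-1],None,fx=5,fy=5,interpolation=cv2.INTER_CUBIC))
E
```

```text
scene [[425.0567   0.     247.945 ]
 [  0.     425.0567 194.6276]
 [  0.       0.       1.    ]] [-0.0816 -0.5856  0.6417]
top [[407.5164   0.     261.6803]
 [  0.     407.5164 197.065 ]
 [  0.       0.       1.    ]] [ 0.4379 -0.1507  1.1176]
[200.3154 409.9725] [204.7186 292.6938] [ 85.4681 407.1872] [-167.308   413.3327]
(212, 203) [ 0.5415 -0.0123  0.012 ]
(292, 203) [ 0.5465 -0.2303  0.012 ]
(204, 198) [0.5547 0.01   0.012 ]
(286, 198) [ 0.5598 -0.2137  0.012 ]
[[-0.0001 -0.9594 -0.2821  0.0712]
 [ 1.      0.0002 -0.0009 -0.0005]
 [ 0.0009 -0.2821  0.9594  0.0309]
 [ 0.      0.      0.      1.    ]]
```

View pics/top0z.png

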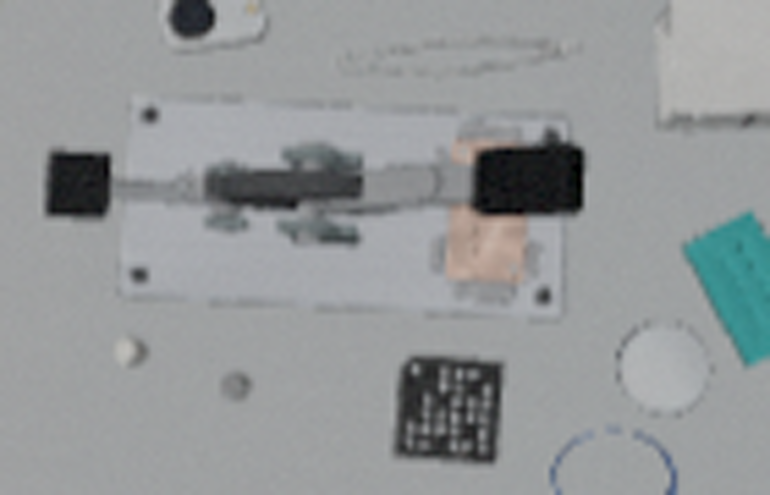

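View pics/sc0z.png

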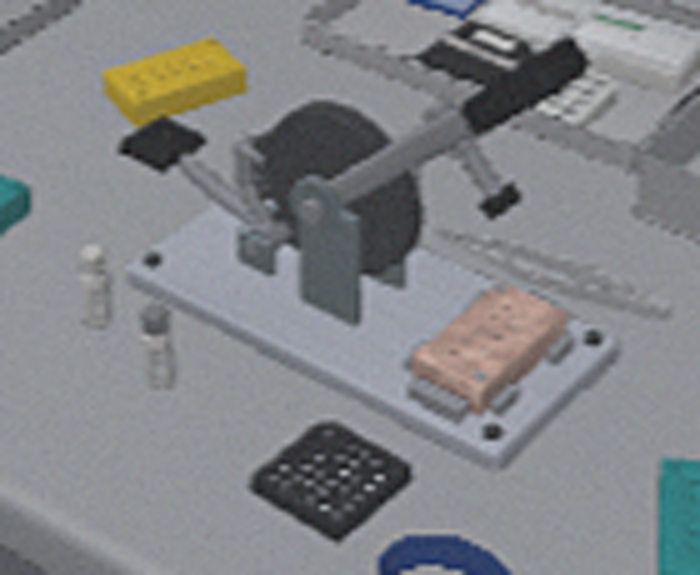

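```bash
cat > m.py <<'E'
import pickle,cv2,numpy as np
from h import *
from scipy.spatial.transform import Rotation as Ro
np.set_printoptions(precision=4,suppress=True)
s,d=pickle.load(open("c0.pkl","rb"))
c=d["top"]
zz=lambda u,v:(190+(u+.5)/5.5-.5,165+(v+.5)/5.5-.5)
Z=[(133,97),(570,117),(562,319),(121,295)]
P=np.array([ray(c,zz(*p),.012) for p in Z]);O=P.mean(0)
print(P,O,np.linalg.norm(P-np.roll(P,1,0),axis=1))
ex=(P[0]+P[3]-P[1]-P[2])[:2];ex/=np.linalg.norm(ex);ey=np.array([-ex[1],ex[0]])
print("yaw",np.arctan2(ex[1],ex[0]))
W=lambda x,y,z:np.r_[O[:2]+x*ex+y*ey,z]
tail=W(.128,0,.051);pad=W(-.0768,0,.174);padd=W(-.125,0,.078)
print("tail",tail,"pad",pad,padd, "seen tail",ray(c,zz(78,183),.051),"seen pad",ray(c,zz(527,180),.165))
for n in("top","scene"):print(n,[proj(d[n],q) for q in(tail,pad,padd,W(-.07,0,.028))])
for uv in[(129,350),(236,385)]:
  q=ray(c,zz(*uv),.041);print("vial",q,(q-O)[:2]@ex,(q-O)[:2]@ey)
E
python3 m.py
```

```text
[[ 0.5988 -0.0151  0.012 ]
 [ 0.5937 -0.2329  0.012 ]
 [ 0.4931 -0.2304  0.012 ]
 [ 0.5    -0.0127  0.012 ]] [ 0.5464 -0.1228  0.012 ] [0.0988 0.2179 0.1006 0.2178]
yaw 1.5433128581216438
tail [0.5499 0.0052 0.051 ] pad [ 0.5443 -0.1995  0.174 ] [ 0.5429 -0.2477  0.078 ] seen tail [0.5509 0.005  0.051 ] seen pad [ 0.5445 -0.2036  0.165 ]
top [array([203.6851, 198.2505]), array([283.9068, 196.9561]), array([300.6846, 202.0459]), array([278.461 , 202.8541])]
scene [array([197.8671, 187.9961]), array([268.6979, 173.2018]), array([285.6687, 218.9055]), array([263.7291, 226.9244])]
vial [ 0.4721 -0.0211  0.041 ] 0.09959972936337386 0.07706503387508028
vial [ 0.4566 -0.0729  0.041 ] 0.04741011909535594 0.09116478578544458
```

```bash
cat > g.py <<'E'
import sys
from m import *
from rig import robot
def go(tip,align=False):
    s=robot.read_state();R=Ro.from_rotvec(s["tcp_rot"])
    # target orientation: z down, y along ex, 
    zt=np.array([0,0,-1.]);yt=np.r_[ex,0];xt=np.cross(yt,zt)
    T=Ro.from_matrix(np.c_[xt,yt,zt])
    g=np.array(tip)+[0,0,.173]
    print("t",s["time"],"tcp",s["ee_pos"],"F",s["ft_force"],"gap",s["finger_gap"])
    print("lin mm",R.inv().apply(g-s["ee_pos"])*1000,"rot deg",np.degrees((R.inv()*T).as_rotvec()))
E
python3 - <<'E' | tail -2
from g import *
go(W(.131,0,.11))
E
```

```text
t 0.15 tcp [0.1387 0.5577 0.4038] F [ 0.0831 -0.5769 -0.4405] gap 1.0000604754910338
lin mm [-531.8236 -433.7978  121.4001] rot deg [ -0.0981  -0.0257 -12.3971]
```

{"fn": "apply_moves", "kwargs": {
  "linear": [
    [-30,-25,0],
    [-62,-50,0],
    [-93,-76,0],
    [-124,-101,0],
    [-155,-126,0],
    [-186,-152,0],
    [-218,-178,0],
    [-250,-204,0],
    [-281,-229,0],
    [-312,-254,0],
    [-343,-280,0],
    [-374,-305,0]
  ],
  "rot": [
    [0,0,0],
    [0,0,0],
    [0,0,0],
    [0,0,0],
    [0,0,0],
    [0,0,-2],
    [0,0,-4],
    [0,0,-6],
    [0,0,-8],
    [0,0,-10],
    [0,0,-12.4],
    [0,0,-12.4]
  ],
  "jaw": 0,
  "force": 40
}}

```text
time: 1.15
ee_pos: [0.4287, 0.1698, 0.4046]
tcp_rot: [0.041, 3.141, 0.0]
ft_force: [1.1, -0.0, -0.1]
finger_gap: -0.002
```

```bash
python3 - <<'E' | tail -2
from g import *
go(W(.131,0,.11))
E
```

```text
t 1.15 tcp [0.4287 0.1698 0.4046] F [ 1.0849 -0.0181 -0.1174] gap -0.0024889182075210087
lin mm [-125.5011 -158.4216  121.591 ] rot deg [0.0071 0.0006 0.0712]
```

{"fn": "apply_moves", "kwargs": {
  "linear": [
    [-20,-25,15],
    [-42,-53,40],
    [-63,-79,60],
    [-84,-106,80],
    [-105,-132,100],
    [-125,-158,121],
    [-125,-158,121],
    [-125,-158,121],
    [-125,-158,121]
  ],
  "rot": [
    [0,0,0],
    [0,0,0],
    [0,0,0],
    [0,0,0],
    [0,0,0],
    [0,0,0],
    [0,0,0],
    [0,0,0],
    [0,0,0]
  ]
}}

```text
time: 1.9
ee_pos: [0.5485, 0.0106, 0.2834]
tcp_rot: [-0.044, -3.14, -0.001]
ft_force: [-0.9, 0.0, 0.1]
finger_gap: 0.001
```

```bash
python3 - <<'E' | tail -2
from g import *
go(W(.131,0,.11))
for n in("scene","top"):
    p=robot.read_camera(n)["pixels"]
    q=p[165:255,190:330] if n=="top" else p[130:275,150:305]
    cv2.imwrite(f"pics/{n}1.png",cv2.resize(q[:,:,::-1],None,fx=5 if n=="top" else 4,fy=5 if n=="top" else 4,interpolation=cv2.INTER_CUBIC))
E
```

```text
t 1.9 tcp [0.5485 0.0106 0.2834] F [-0.9277  0.0386  0.1255] gap 0.0014008068295821498
lin mm [-1.5871 -2.3325  0.3847] rot deg [ 0.0361 -0.077  -0.0207]
```

View pics/scene1.png

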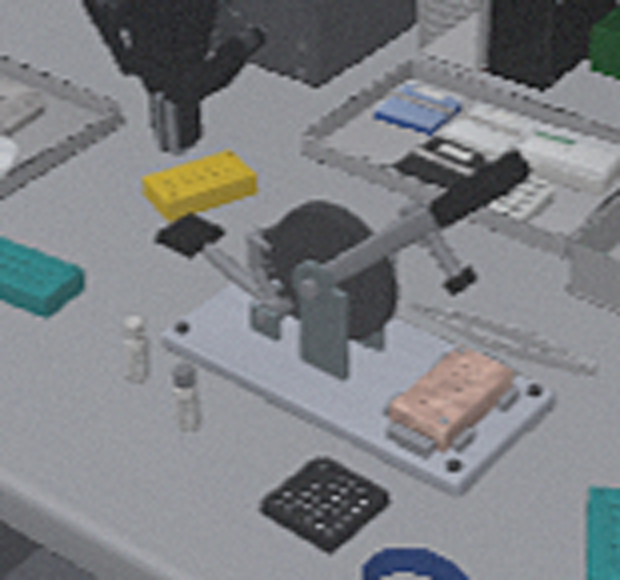

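View pics/top1.png

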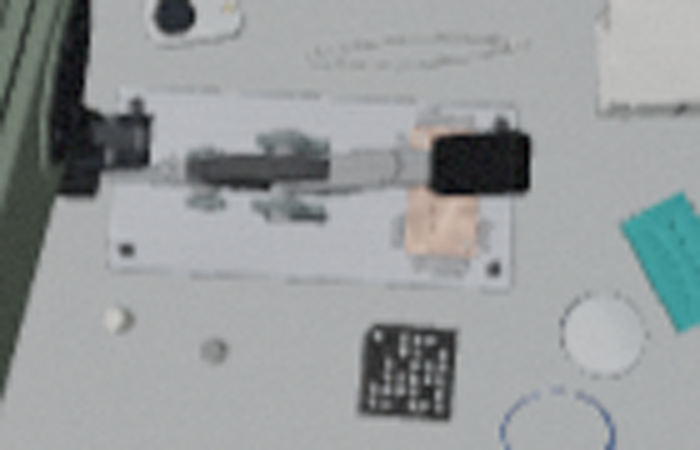

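{"fn": "apply_moves", "kwargs": {
  "linear": [
    [-1,-2,15],
    [-1,-2,30],
    [-1,-2,45],
    [-1,-2,52],
    [-1,-2,57],
    [-1,-2,62],
    [-1,-1,66],
    [-1,0,70],
    [-1,0,70],
    [-1,0,70]
  ],
  "rot": [
    [0,0,0],
    [0,0,0],
    [0,0,0],
    [0,0,0],
    [0,0,0],
    [0,0,0],
    [0,0,0],
    [0,0,0],
    [0,0,0],
    [0,0,0]
  ]
}}

```text
time: 2.83
ee_pos: [0.55, 0.0104, 0.2139]
tcp_rot: [0.042, 3.14, -0.001]
ft_force: [-0.5, 1.1, 0.5]
finger_gap: 0.002
```

{"fn": "apply_moves", "kwargs": {
  "linear": [
    [0,0,3],
    [0,0,6],
    [0,0,9],
    [0,0,12]
  ],
  "rot": [
    [0,0,0],
    [0,0,0],
    [0,0,0],
    [0,0,0]
  ]
}}

```text
time: 3.17
ee_pos: [0.5501, 0.0106, 0.2016]
tcp_rot: [0.043, 3.14, 0.001]
ft_force: [1.0, 4.3, 1.8]
finger_gap: 0.002
```

```bash
python3 - <<'E' | tail -2
from g import *
go(W(.131,0,.11))
for n in("scene",):
    p=robot.read_camera(n)["pixels"]
    q=p[165:255,190:330] if n=="top" else p[130:275,150:305]
    cv2.imwrite(f"pics/{n}2.png",cv2.resize(q[:,:,::-1],None,fx=5 if n=="top" else 4,fy=5 if n=="top" else 4,interpolation=cv2.INTER_CUBIC))
E
```

```text
t 3.1667 tcp [0.5501 0.0106 0.2016] F [0.9655 4.3153 1.8456] gap 0.001671984410650444
lin mm [ -0.0787  -2.3451 -81.3531] rot deg [ 0.0333  0.0664 -0.0042]
```

View pics/scene2.png

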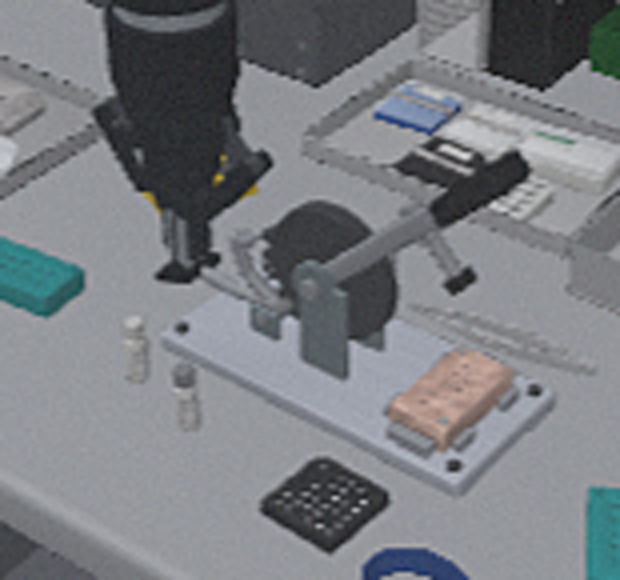

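{"fn": "apply_moves", "kwargs": {
  "linear": [
    [0,1,2],
    [0,2,3],
    [0,2,4],
    [0,2,4],
    [0,2,4],
    [0,2,4]
  ],
  "rot": [
    [0,0,0],
    [0,0,0],
    [0,0,0],
    [0,0,0],
    [0,0,0],
    [0,0,0]
  ]
}}

```text
time: 3.72
ee_pos: [0.5505, 0.0114, 0.2003]
tcp_rot: [0.042, 3.14, -0.004]
ft_force: [-5.6, 0.3, 17.7]
finger_gap: -0.003
```

{"fn": "apply_moves", "kwargs": {
  "linear": [
    [0,0,-5],
    [0,0,-20],
    [0,0,-55],
    [0,0,-95],
    [0,0,-135],
    [0,0,-175],
    [0,0,-212],
    [0,-40,-212],
    [0,-80,-212],
    [0,-120,-212],
    [0,-160,-212],
    [0,-200,-212]
  ],
  "rot": [
    [0,0,0],
    [0,0,0],
    [0,0,0],
    [0,0,0],
    [0,0,0],
    [0,0,0],
    [0,0,0],
    [0,0,0],
    [0,0,0],
    [0,0,0],
    [0,0,0],
    [0,0,0]
  ]
}}

```text
time: 4.72
ee_pos: [0.5435, -0.1899, 0.4091]
tcp_rot: [-0.043, -3.14, 0.003]
ft_force: [0.6, -0.2, 0.5]
finger_gap: 0.0
```

```bash
python3 - <<'E' | tail -2
from g import *
for n in("scene","top"):
    p=robot.read_camera(n)["pixels"]
    q=p[165:255,190:330] if n=="top" else p[130:275,150:305]
    cv2.imwrite(f"pics/{n}3.png",cv2.resize(q[:,:,::-1],None,fx=5 if n=="top" else 4,fy=5 if n=="top" else 4,interpolation=cv2.INTER_CUBIC))
go(W(-.085,0,.20))
E
```

```text
t 4.8167 tcp [ 0.5434 -0.1937  0.4089] F [-0.9806  1.2939 -0.5341] gap 0.0011567583216200365
lin mm [ -1.2361 -13.8517  35.9679] rot deg [-0.2462 -0.094  -0.423 ]
```

View pics/scene3.png

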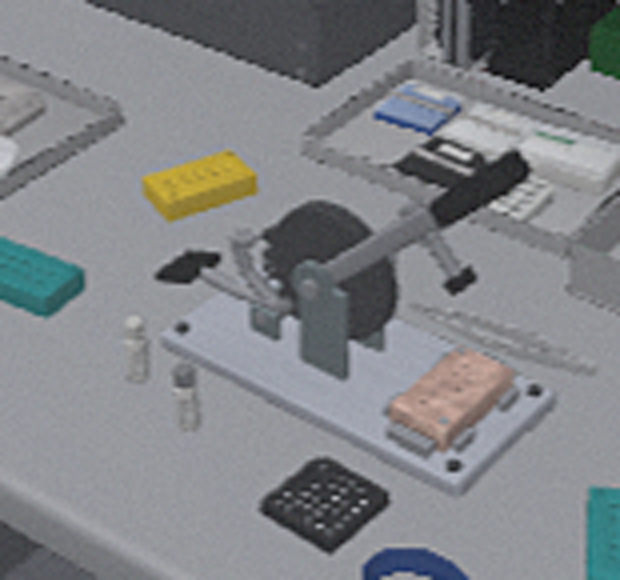

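{"fn": "apply_moves", "kwargs": {
  "linear": [
    [-1,1,15],
    [-1,3,30],
    [-1,3,38],
    [-1,3,38],
    [-1,3,38]
  ],
  "rot": [
    [0,0,0],
    [0,0,0],
    [0,0,0],
    [0,0,0],
    [0,0,0]
  ]
}}

```text
time: 5.23
ee_pos: [0.5452, -0.1843, 0.3709]
tcp_rot: [-0.042, -3.139, -0.001]
ft_force: [0.1, 0.2, 0.3]
finger_gap: -0.002
```

```bash
python3 - <<'E' | grep -v "^\[" | tail -18
from g import *
go(W(-.0688,0,.183))
s=robot.read_state();t=s["ee_pos"]-np.r_[O[:2],.173];fx=t[:2]@ex*1e3;fy=t[:2]@ey*1e3;fz=t[2]*1e3
print("tip in fixture",fx,fy,fz)
for e in np.linspace(.8,0,15):
    Px=15-140*np.cos(e)+8*np.sin(e);Pz=70+140*np.sin(e)+8*np.cos(e);o=10*e
    print(round(e,2),"dy %.1f dz %.1f"%(Px+o-fx,fz-(Pz+(14.5-o)*np.tan(e))))
E
```

```text
t 5.2333 tcp [ 0.5452 -0.1843  0.3709] F [0.1019 0.1818 0.3007] gap -0.0022898692916859956
lin mm [ 0.4555 -7.3097 14.8605] rot deg [ 0.017  -0.1221  0.0375]
tip in fixture -61.494415954316395 -0.4823829384936014 197.86171232077925
0.8 dy -7.3 dz 15.2
0.74 dy -13.8 dz 20.8
0.69 dy -19.9 dz 26.8
0.63 dy -25.8 dz 33.1
0.57 dy -31.2 dz 39.8
0.51 dy -36.3 dz 46.7
0.46 dy -41.0 dz 54.0
0.4 dy -45.3 dz 61.5
0.34 dy -49.2 dz 69.3
0.29 dy -52.7 dz 77.3
0.23 dy -55.8 dz 85.5
0.17 dy -58.4 dz 93.9
0.11 dy -60.5 dz 102.4
0.06 dy -62.2 dz 111.1
0.0 dy -63.5 dz 119.9
```

{"fn": "apply_moves", "kwargs": {
  "linear": [
    [0,-7,8],
    [0,-7,15],
    [0,-11,18],
    [0,-14,21],
    [0,-17,24],
    [0,-20,27],
    [0,-23,30],
    [0,-26,33],
    [0,-29,37],
    [0,-31,40],
    [0,-34,44],
    [0,-36,47]
  ],
  "rot": [
    [0,0,0],
    [0,0,0],
    [0,0,0],
    [0,0,0],
    [0,0,0],
    [0,0,0],
    [0,0,0],
    [0,0,0],
    [0,0,0],
    [0,0,0],
    [0,0,0],
    [0,0,0]
  ]
}}

```text
time: 6.23
ee_pos: [0.5443, -0.2209, 0.3242]
tcp_rot: [-0.043, -3.141, -0.0]
ft_force: [-2.4, 2.5, 2.8]
finger_gap: 0.0
```

```bash
python3 - <<'E' | grep -v "^\[" | tail -10
from g import *
for n in("scene",):
    p=robot.read_camera(n)["pixels"]
    q=p[165:255,190:330] if n=="top" else p[130:275,150:305]
    cv2.imwrite(f"pics/{n}4.png",cv2.resize(q[:,:,::-1],None,fx=4,fy=4,interpolation=cv2.INTER_CUBIC))
go(W(-.0688,0,.183))
s=robot.read_state();t=s["ee_pos"]-np.r_[O[:2],.173];fx=t[:2]@ex*1e3;fz=t[2]*1e3
print("tip",fx,fz)
E
```

```text
[ 0.5    -0.0127  0.012 ]] [ 0.5464 -0.1228  0.012 ] [0.0988 0.2179 0.1006 0.2178]
yaw 1.5433128581216438
tail [0.5499 0.0052 0.051 ] pad [ 0.5443 -0.1995  0.174 ] [ 0.5429 -0.2477  0.078 ] seen tail [0.5509 0.005  0.051 ] seen pad [ 0.5445 -0.2036  0.165 ]
top [array([203.6851, 198.2505]), array([283.9068, 196.9561]), array([300.6846, 202.0459]), array([278.461 , 202.8541])]
scene [array([197.8671, 187.9961]), array([268.6979, 173.2018]), array([285.6687, 218.9055]), array([263.7291, 226.9244])]
vial [ 0.4721 -0.0211  0.041 ] 0.09959972936337386 0.07706503387508028
vial [ 0.4566 -0.0729  0.041 ] 0.04741011909535594 0.09116478578544458
t 6.2833 tcp [ 0.5443 -0.2211  0.3236] F [0.0064 1.241  1.1445] gap -0.003318355597165803
lin mm [  0.606   29.5875 -32.4007] rot deg [-0.0025 -0.0388 -0.0148]
tip -98.38905048940484 150.60016224339017
```

View pics/scene4.png

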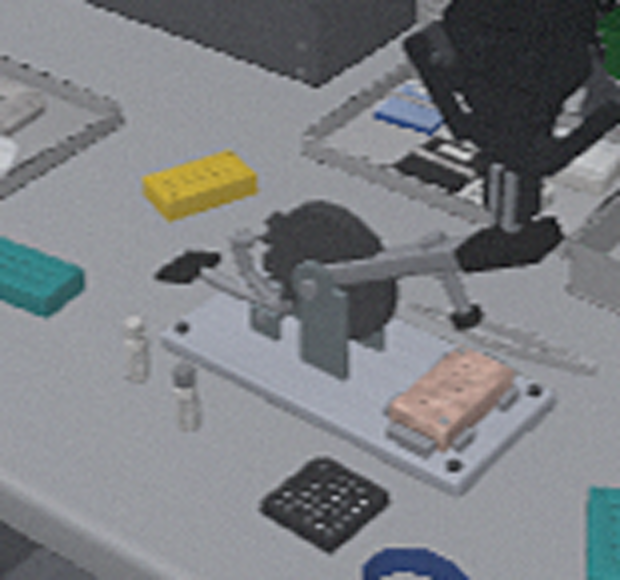

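The arm is following and the pawl is clear. I'll continue along the arc.

{"fn": "apply_moves", "kwargs": {
  "linear": [
    [0,-3,4],
    [0,-5,8],
    [0,-7,12],
    [0,-9,15],
    [0,-11,19],
    [0,-13,23],
    [0,-15,27],
    [0,-16,31],
    [0,-18,35],
    [0,-20,39],
    [0,-21,43],
    [0,-22,47]
  ],
  "rot": [
    [0,0,0],
    [0,0,0],
    [0,0,0],
    [0,0,0],
    [0,0,0],
    [0,0,0],
    [0,0,0],
    [0,0,0],
    [0,0,0],
    [0,0,0],
    [0,0,0],
    [0,0,0]
  ]
}}

```text
time: 7.28
ee_pos: [0.5439, -0.2428, 0.2774]
tcp_rot: [0.043, 3.141, -0.0]
ft_force: [0.7, 2.8, 2.6]
finger_gap: -0.001
```

{"fn": "apply_moves", "kwargs": {
  "linear": [
    [0,-1,4],
    [0,-2,8],
    [0,-3,12],
    [0,-3,15],
    [0,-4,18],
    [0,-5,20],
    [0,-5,22],
    [0,-5,24],
    [0,-5,24],
    [0,-5,24]
  ],
  "rot": [
    [0,0,0],
    [0,0,0],
    [0,0,0],
    [0,0,0],
    [0,0,0],
    [0,0,0],
    [0,0,0],
    [0,0,0],
    [0,0,0],
    [0,0,0]
  ]
}}

```text
time: 8.12
ee_pos: [0.5435, -0.2479, 0.2533]
tcp_rot: [-0.043, -3.141, 0.001]
ft_force: [0.3, 0.5, -1.1]
finger_gap: 0.003
```

```bash
python3 - <<'E' | grep -v "^\[" | tail -3
from g import *
for n in("scene",):
    p=robot.read_camera(n)["pixels"]
    q=p[165:255,190:330] if n=="top" else p[130:275,150:305]
    cv2.imwrite(f"pics/{n}5.png",cv2.resize(q[:,:,::-1],None,fx=4,fy=4,interpolation=cv2.INTER_CUBIC))
go(W(-.125,0,.078))
s=robot.read_state();t=s["ee_pos"]-np.r_[O[:2],.173];fx=t[:2]@ex*1e3;fz=t[2]*1e3
print("tip",fx,fz)
E
```

```text
t 8.1667 tcp [ 0.5435 -0.2478  0.2533] F [-0.7737 -0.4374 -0.0325] gap 0.0009644055990777635
lin mm [0.5124 0.102  2.3205] rot deg [-0.0325 -0.0354  0.0036]
tip -125.10068269523872 80.32022877623257
```

View pics/scene5.png

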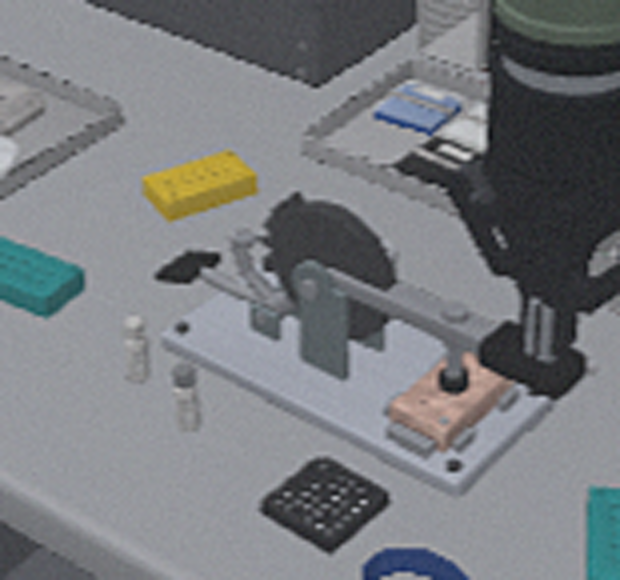

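Nearly down, with the tip at 80 mm. I'll press until a firm stop shows in the force.

{"fn": "apply_moves", "kwargs": {
  "linear": [
    [0,0,1],
    [0,0,2],
    [0,0,3],
    [0,0,3],
    [0,0,3],
    [0,0,3]
  ],
  "rot": [
    [0,0,0],
    [0,0,0],
    [0,0,0],
    [0,0,0],
    [0,0,0],
    [0,0,0]
  ]
}}

```text
time: 8.67
ee_pos: [0.5436, -0.2479, 0.2514]
tcp_rot: [-0.043, -3.141, 0.001]
ft_force: [-3.4, 0.0, 5.2]
finger_gap: -0.001
```

{"fn": "apply_moves", "kwargs": {
  "linear": [
    [0,0,1],
    [0,0,2],
    [0,0,2],
    [0,0,2],
    [0,0,2]
  ],
  "rot": [
    [0,0,0],
    [0,0,0],
    [0,0,0],
    [0,0,0],
    [0,0,0]
  ]
}}

```text
time: 9.08
ee_pos: [0.5437, -0.2479, 0.2514]
tcp_rot: [-0.043, -3.141, 0.002]
ft_force: [-6.4, 1.9, 14.5]
finger_gap: -0.004
```

At the stop: the force rises and the tip no longer moves (78.4 mm). Retreating.

{"fn": "apply_moves", "kwargs": {
  "linear": [
    [0,0,-5],
    [0,0,-15],
    [0,0,-40],
    [0,0,-75],
    [0,0,-110],
    [0,0,-150],
    [0,0,-150],
    [0,0,-150],
    [0,0,-150],
    [0,0,-150]
  ],
  "rot": [
    [0,0,0],
    [0,0,0],
    [0,0,0],
    [0,0,0],
    [0,0,0],
    [0,0,0],
    [0,0,0],
    [0,0,0],
    [0,0,0],
    [0,0,0]
  ]
}}

```text
time: 9.92
ee_pos: [0.5432, -0.2472, 0.3967]
tcp_rot: [-0.043, -3.138, -0.003]
ft_force: [-0.5, 0.1, -0.4]
finger_gap: -0.006
```

```bash
python3 - <<'E' | grep -v "^\[" | tail -3
from g import *
for n in("scene","top"):
    p=robot.read_camera(n)["pixels"]
    q=p[165:255,190:330] if n=="top" else p[130:275,150:305]
    cv2.imwrite(f"pics/{n}6.png",cv2.resize(q[:,:,::-1],None,fx=5 if n=="top" else 4,fy=5 if n=="top" else 4,interpolation=cv2.INTER_CUBIC))
go(W(-.125,0,.078))
E
```

```text
vial [ 0.4566 -0.0729  0.041 ] 0.04741011909535594 0.09116478578544458
t 10.0167 tcp [ 0.5432 -0.2473  0.3963] F [-0.3558 -0.1138 -0.0841] gap -0.0036894784543891825
lin mm [ -0.2971  -0.802  145.3042] rot deg [ 0.129  -0.2123  0.0059]
```

View pics/scene6.png

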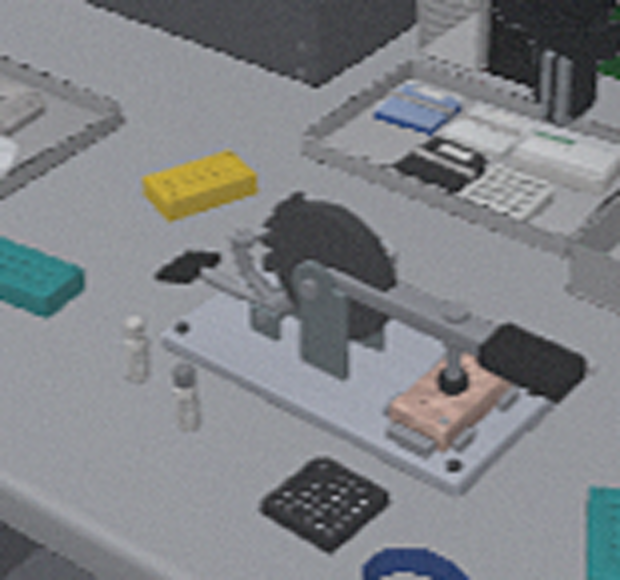

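View pics/top6.png

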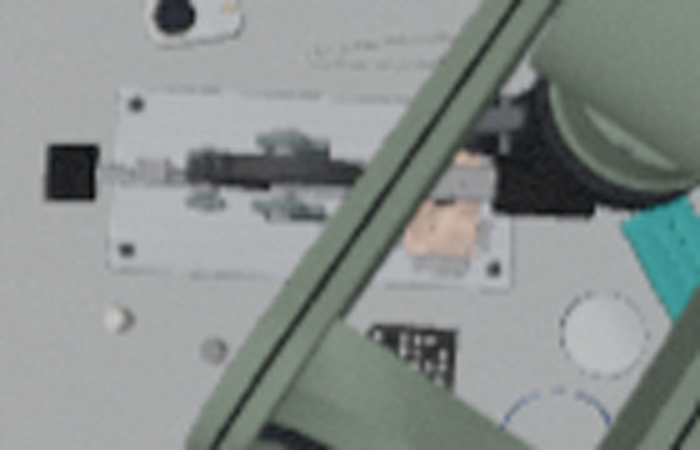

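The arm is level with its foot on the insert (scene picture, about 455,380). The tail is down with the hook out (190,265 and 240,240). The vials and the tray are unmoved, and the gripper is clear.

```bash
python3 -c "
from rig import robot
print(robot.finish_job())"
```

```text
the job is handed in; nothing more can be done
None
```

I handed the job in at about 10 s of the 40 s allowed. No verdict is reported, so what follows rests on my own checks.

- **Pawl:** With the jaws shut, I pressed the tail down to its end stop. The force rose to 18 N with the tip about 27 mm above the worktop. The picture after backing off showed the hook swung out and the arm still raised.
- **Arm:** I pushed it down by the black pad along its arc with a few newtons. It stopped firmly with the tip at 78.4 mm against the 78 mm expected. There the force rose from 5 to 14.5 N with no further movement.
- **Last pictures:** After I lifted the gripper 145 mm clear, the scene view showed the arm level with its foot on the insert, the pawl still released and the insert in its nest. The vials and tray looked unmoved.
- **Not fully checked:** In the last top view the robot arm hid part of the tray and tweezers. I judged the final state by eye and did not measure the joint angles or the insert's offset. No check failed or disagreed.

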